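# Clear, close and pin the sole-leather shear

## Task

Close down the leather shear for the night. First clear every offcut from it into the scrap bin; only then bring the hand lever fully down so that its eye drops into the lock fork, and push the lock pin through fork and eye from the robot's side until its head is home against the fork. Leave the other things on the bench where they are.

Things in the scene. Friction and masses are not known exactly. Their poses are not given: they have to be found in the camera images.
- shear: Bench lever shear for sole leather, bolted down: grey-green cast frame, grey flat steel bed. Origin on the bench top under the middle of the bed; x across the machine to its cutting edge (away from the robot), y along the blade to the lever's pivot, z up. The lever swings in the plane x = 123 mm about a level pivot at y = 180 mm, z = 100 mm; the pivot post is 120 mm high.
- bed (a point): On the top face of the shear's bed, 55 mm above the bench, over the shear's origin; the bed runs from x = -100 to 108 mm and y = -150 to 150 mm; axes as the shear's. Four to six offcuts lie on it. An aluminium finger guard 10 mm thick and 20 mm high stands on it along x = 96 mm, a fence 10 mm thick and high along y = 145 mm.
- lever (a joint): Angle of the shear's hand lever, rad: 0 fully down and level against its stop (blade closed), growing as the handle is raised (0.9 at most). Friction in the pivot holds it wherever it is left; pushing down on the grip takes 2 to 4 N. It starts at 0.28 to 0.42, the grip then up to 0.3 m above the bench: pass clear of it.
- lever_grip (a point): Top of the middle of the lever's black grip (a round bar 30 mm thick and 90 mm long, along the lever). Moves with the lever, 435 mm from the pivot, and tilts with it. With the lever down it lies 115 mm above the bench, at shear x = 123 mm, y = -255 mm.
- fork_mouth (a point): Centre of the hole on the lock fork's near face: where the shoulder of a seated pin lies; axes as the shear's. The pin goes in level along +x, 100 mm above the bench. The fork (shear y = -185 mm) has two cheeks 12 mm thick, 44 wide, 133 high, 16 apart; the lever's eye, 12 mm thick, drops between them. Lever down, all three holes line up: 18.4 mm wide, 40 mm through.
- pin: Steel lock pin, 100 mm long, 0.24 to 0.48 kg: square head 28 x 28 mm, 40 mm long; round shank 16 mm thick, 60 mm long, its last 14 mm tapering to 8 mm. Origin on its axis at the shoulder between head and shank; x along the shank to its tip, so the head's middle is at x = -20 mm. It lies on a flat of its head, level, axis 14 mm up, shank clear of the bench: take it across the head.
- bin: Open dark steel scrap bin, fixed on the bench, 200 mm (x) by 180 mm (y) and 90 mm high, walls 6 mm. Origin at the centre of its underside, z up. Stands at the left or at the right of the shear.
- offcut_block: Offcut: block of stacked brown and tan heel leather, 72 mm long, 44 mm wide, 32 mm high, 0.04 to 0.13 kg. Origin at the centre of its underside as first laid, x along its length, z up; take it across its width. It may be absent (None).
- offcut_heel: Offcut: D-shaped brown leather heel with a black rubber top, 66 mm long, 52 mm wide, 28 mm high, 0.04 to 0.13 kg; x towards its round end. Origin at the centre of its underside as first laid, x along its length, z up; take it across its width. It may be absent (None).
- offcut_rubber: Offcut: black rubber block, 74 mm long, 38 mm wide, 24 mm high, 0.04 to 0.13 kg. Origin at the centre of its underside as first laid, x along its length, z up; take it across its width. It may be absent (None).
- offcut_taper: Offcut: tan leather piece in two widths, 75 mm long, 44 mm wide at the -x half and 32 mm at the +x half, 26 mm high, 0.04 to 0.13 kg. Origin at the centre of its underside as first laid, x along its length, z up; take it across its width. It may be absent (None).
- offcut_wood: Offcut: brown wooden heel core, 62 mm long, 40 mm wide, 36 mm high, 0.04 to 0.13 kg. Origin at the centre of its underside as first laid, x along its length, z up; take it across its width. It may be absent (None).
- offcut_cork: Offcut: speckled cork platform block, 70 mm long, 48 mm wide, 30 mm high, 0.04 to 0.13 kg. Origin at the centre of its underside as first laid, x along its length, z up; take it across its width. It may be absent (None).
- oil_can: Bystander: dark oil can with a brass spout, 64 mm across, 200 mm high; origin at its foot.
- glue_jar: Bystander: amber glass glue jar, 76 mm across, 95 mm high; origin at its foot.
- hammer: Bystander: hammer, 260 mm long, lying beyond the shear, head along its +x; origin under its middle.
- brush: Bystander: flat brush, 170 mm long, lying between the robot and the shear; origin under its middle.
- last_a: Bystander: wooden shoe last, 240 mm long, 70 mm high, lying beyond the shear; origin under its middle.
- tin: Bystander: flat polish tin, 90 mm across, 32 mm high; origin at its foot.
Things that resemble listed ones, but are neither listed nor needed, are in the scene too. Leave any red look-alike of the offcut_cork alone. Leave any purple look-alike of the offcut_heel alone.

How it is judged:
By the outcome, as a careful person would: the job done as asked, in the order asked, and still so for the second after the job is handed in, with the robot touching nothing.
Of offcut_block, offcut_heel, offcut_rubber, offcut_taper, offcut_wood, offcut_cork only 4 to 6 are there at a start; the rules pass over those that are not, and their reading is None.
At some moment in a run one of offcut_block, offcut_heel, offcut_rubber, offcut_taper, offcut_wood, offcut_cork, pin may be knocked a few centimetres aside while the robot is not near it.
Once in a run the grip may slacken for a moment while it holds something.
It also fails if it takes over 208 s, if anything falls off the work surface, if the arm or the gripper's body presses on something with over 40 N, if the wrist force passes 120 N, or if a joint passes its speed limit or range.

## Robot

A 6-joint arm with a two-finger parallel gripper is mounted at the origin on the work surface. World frame = base frame: x ahead of the robot, y to its left, z up, the work surface at z = 0. Lengths are in mm, angles in rad, forces in N, time in s.
With the tool pointing down it reaches from about 350 to 975 mm from the base axis. Payload 7.1 kg.
Tool frame: the origin (TCP) lies at the centre of the arm's flange, where the gripper is bolted on; the fingertips stand 182 mm ahead of it and the grasp point (between the pads) lies 163 mm ahead of it; z points along the fingers, y is the line along which they close (so a half turn about z gives the same grasp; the last joint's range is limited). The gripper opens to 88 mm and grips with 3 to 60 N. Pads are 20 mm wide; open, the fingers measure 115 mm over their backs; the gripper's body (75 mm by 178 mm) begins 61 mm behind the grasp point.
Start: joints at [1.288, 0.423, 1.63, -0, 1.089, -0.019], TCP at [162.938, 603.372, 404.675] pointing down, gripper open.
Joint ranges: [-3, 3], [-0.9, 2.11], [0.09, 2.58], [-1.31, 4.45], [0.11, 2.69], [-2.54, 2.54]. Speed limits (rad/s): [2.39, 2.39, 3.01, 3.14, 3.14, 3.14].

## Interface

Orientations are given as a rotation vector (axis times angle).
In Python, from workcell import readout, get_image, ctrl gives the robot as it stands.
- The arm moves only by the tool step_arm, never from a script. Its argument "targets" is a list that holds one entry, the list of rows, each a list of 7 numbers: the shift along the world's x, y, z as a fraction of full scale, then the turn, a rotation vector about the world's x, y, z as a fraction of full scale, then the opening, from 0 (shut) to 1 (fully open). In form: [[[dx, dy, dz, wx, wy, wz, claw], ...]]. A call has exactly 5 rows; each row shifts and turns the commanded pose from where the row before left it; what a row does not reach is not made up. Full scale, the value 1, is 0.05 m for a shift and 4 degrees for a turn. A row lasts 1/8 s, in which the tool goes at most 62.5 mm and 10.7 degrees, less where a joint would pass 70% of its speed; a pose out of reach is approached as far as the arm can. A call with a number of a shift or a turn outside -1 to 1 is refused whole. A call with a gripper value outside its range is refused whole. The fingers move at their own pace and stop on an object; the grip force is fixed at half the most. Time passes only in rows, so rows that do not move let the fingers close, or fill a call up. It gives the time, the measured TCP pose, the force, the opening and the grip force at its end, in the units of the state.
- readout.get_obs(): the state, without advancing time (a new reading comes with each control period).
- get_image(name): name is "scene" or "top" or "wrist"; returns a dict with "pixels" (400x640x3 uint8, red, green, blue), "intrinsics" (3x3 intrinsics, pixels), "extrinsics" (4x4, takes a point from world to camera coordinates). Camera axes: x right, y down, z forward; pixel columns grow to the right and rows downward; lengths in mm; the calibration is good to about 2 mm. A picture is of the moment at which its call begins. There is no depth.
- ctrl.close_job(): hands the job in; it is judged then, once.
The state is a dict: "t": time; "qpos": joint angles; "qvel": joint speeds; "joint_torque": joint torques, N m; "ee_pos": TCP position; "orientation": TCP orientation; "ft_force": force on the tool from outside, world axes, zero at the start; "moment": the same for the moment, N m; "width": finger opening in mm; "grasp_force": force on a finger pad.
Only numpy, scipy, OpenCV 4.12 (cv2) and the standard library are available. Lean on these libraries where they do the work, as an engineer would, in place of code of your own. Each camera call takes 0.05 s, during which the arm holds its last target. There are 200 camera calls.

## Working session

There is one attempt and no reset: what is moved stays moved. The work goes in short steps, Python scripts to look and compute and a tool call to move; the robot and the scene stay as the last step left them, time stands still between calls to the robot, and variables do not carry over. Pictures are saved under pics/ and viewed, at most 15 in all, crops included, and the job is handed in when it is done.

Besides the shell and the picture viewer there is one more tool, called after "Call:" as a command line: name --argument value ..., lists and objects as JSON in quotes. step_arm: Moves the arm, as the interface text tells. Shift numbers are shares of 0.05 m and turn numbers shares of 4 degrees, none past 1 either way. Its arguments: {"type":"object","properties":{"targets":{"type":"array"}},"required":["targets"]}

```bash
mkdir -p pics
cat > h.py <<'E'
import numpy as np, cv2
from workcell import readout, get_image, ctrl
def snap(name, fn):
    d=get_image(name); cv2.imwrite('pics/'+fn+'.png', cv2.cvtColor(d['pixels'],cv2.COLOR_RGB2BGR))
    np.savez('pics/'+fn+'.npz',K=d['intrinsics'],E=d['extrinsics'],p=d['pixels']); return d
def load(fn):
    z=np.load('pics/'+fn+'.npz'); return dict(intrinsics=z['K'],extrinsics=z['E'],pixels=z['p'])
def ray(d,u,v):
    K=np.array(d['intrinsics']);E=np.array(d['extrinsics']);R=E[:3,:3];o=-R.T@E[:3,3]
    r=R.T@np.linalg.solve(K,[u,v,1.]); return o,r
def onz(d,u,v,z):
    o,r=ray(d,u,v); return o+r*(z-o[2])/r[2]
def proj(d,P):
    E=np.array(d['extrinsics']);p=E[:3,:3]@np.array(P,float)+E[:3,3];q=np.array(d['intrinsics'])@p;return q[:2]/q[2]
E
python3 - <<'E'
from h import *
for n in('top','scene'):
    d=snap(n,n+'0'); print(n,np.round(d['intrinsics'],0).tolist(),np.round(-d['extrinsics'][:3,:3].T@d['extrinsics'][:3,3]))
o=readout.get_obs(); print(o['t'],o['orientation'],o['width'])
E
```

```text
top [[458.0, 0.0, 326.0], [0.0, 458.0, 192.0], [0.0, 0.0, 1.0]] [ 424.   18. 1206.]
scene [[462.0, 0.0, 323.0], [0.0, 462.0, 196.0], [0.0, 0.0, 1.0]] [1299.  257. 1062.]
0.1 [-4.13093798e-01 -3.11411181e+00  2.04037592e-03] 87.55390665336473
```

View pics/top0.png

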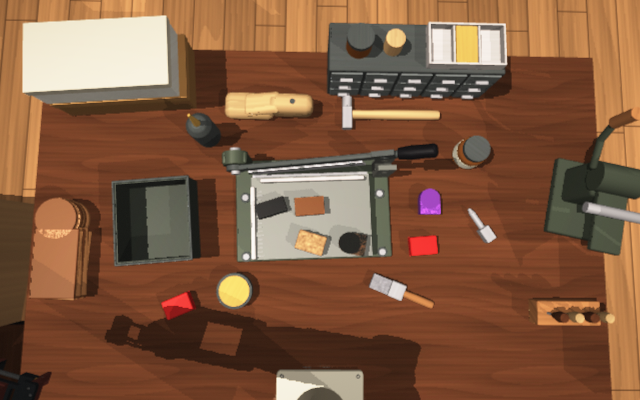

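View pics/scene0.png

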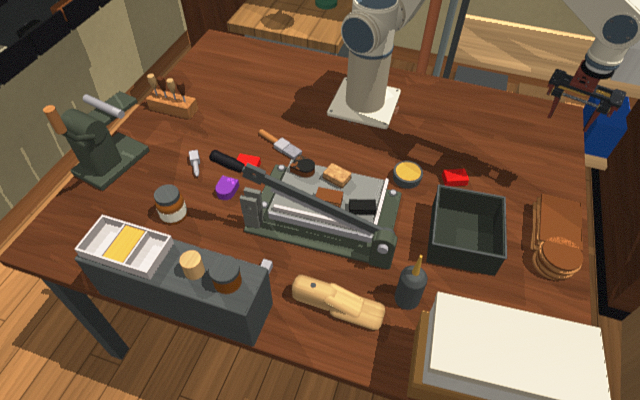

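The top view shows the robot at the bottom with x up and y left. The bin is at (155,220), the bed at (315,215), and the lever runs from (235,157) to (435,150). On the bed are a black piece (271,207), a brown one (310,206), a cork one (311,243) and a dark one (352,243). The pin looks to be at (482,225). Red look-alikes are at (178,305) and (424,245), and a purple one at (430,202).

Run:
```python
from h import *
a=cv2.imread('pics/top0.png');b=cv2.imread('pics/scene0.png')
c1=cv2.resize(a[140:270,225:505],(800,371),interpolation=cv2.INTER_CUBIC)
c2=cv2.resize(b[140:270,180:410],(400,226),interpolation=cv2.INTER_CUBIC)
out=np.zeros((600,800,3),np.uint8);out[:371]=c1;out[372:598,:400]=c2
cv2.imwrite('pics/c0.png',out)
```

```text
(no output)
```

View pics/c0.png

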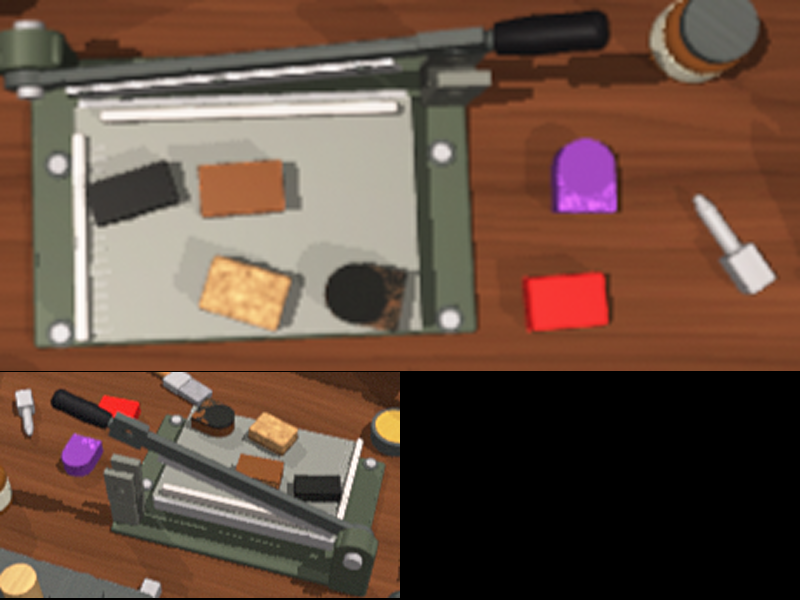

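The crop shows four offcuts on the bed: rubber (271,207), block (310,206), cork (311,243) and heel (352,243). The heel's round black end is to the left. The pin is at (482,225) with its head at lower right and its tip up-left at (470,210). The only look-alikes are the two red blocks and the purple D, all off the bed.

Run:
```python
from h import *
d=load('top0')
def c(x,y,z): 
    p=onz(d,225+x/2.857,140+y/2.857,z); return p
rect=lambda pts,z:np.array([c(x,y,z) for x,y in pts])
items={'rubber':([(88,183),(173,161),(180,203),(97,225)],79),'block':([(198,163),(283,160),(285,211),(200,216)],87),
'cork':([(216,257),(292,275),(277,329),(200,302)],85),'heeldisc':([(325,293),(358,263),(390,293),(357,325)],83),'pinhead':([(722,264),(750,243),(775,274),(750,293)],28),
'redR':([(525,277),(605,272),(608,325),(530,330)],30),'purple':([(555,170),(585,139),(617,170),(586,212)],28)}
for k,(p,z) in items.items():
    r=rect(p,z);m=r.mean(0);e=[np.linalg.norm(r[i]-r[(i+1)%4]) for i in range(4)]
    a=np.degrees(np.arctan2(*(r[1]-r[0])[[1,0]]));print(k,m.round(),np.round(e),'ang',a.round(1))
print('tip',c(698,199,14).round(),'shoulder',c(738,254,14).round())
for n,p,z in [('fenceTop',(78,135),65),('fenceBot',(82,340),65),('guardL',(100,114),75),('guardR',(398,106),75),('bedBR',(420,335),55),('bedBL',(75,345),55),
 ('boltTL',(58,165),12),('boltTR',(442,153),12),('boltBL',(60,333),12),('boltBR',(450,320),12),('forkNear',(430,95),133),('forkFarR',(490,80),133),('gripEnd',(605,28),270)]: print(n,c(*p,z).round())
for n,u,v in [('bTL',112,181),('bTR',189,177),('bBR',198,260),('bBL',114,266)]: print('bin',n,onz(d,u,v,90).round())
```

```text
rubber [511. 124.  79.] [75. 37. 73. 37.] ang -74.6
block [516.  32.  87.] [73. 44. 73. 46.] ang -87.2
cork [428.  26.  85.] [67. 47. 69. 40.] ang -102.7
heeldisc [427. -69.  83.] [38. 37. 39. 38.] ang -47.4
pinhead [ 453. -428.   28.] [32. 35. 29. 36.] ang -53.6
redR [ 422. -261.   30.] [73. 47. 70. 47.] ang -85.9
purple [ 538. -280.   28.] [40. 40. 48. 47.] ang -44.1
tip [ 517. -387.   14.] shoulder [ 467. -423.   14.]
fenceTop [562. 175.  65.]
fenceBot [385. 167.  65.]
guardL [580. 156.  75.]
guardR [ 590. -104.   75.]
bedBR [ 392. -126.   55.]
bedBL [380. 174.  55.]
boltTL [541. 200.  12.]
boltTR [ 557. -151.   12.]
boltBL [389. 194.  12.]
boltBR [ 404. -158.   12.]
forkNear [ 591. -124.  133.]
forkFarR [ 605. -175.  133.]
gripEnd [ 621. -235.  270.]
bin bTL [570. 512.  90.]
bin bTR [583. 327.  90.]
bin bBR [382. 297.  90.]
bin bBL [366. 495.  90.]
```

Reading: 4 offcuts, all sizes match. The shear origin is about (486,28) with yaw about +2.3°, and the bin centre is about (475,408). Next I move over the bed for a close look.

Call:
step_arm --targets '[[[0.25, -0.6, 0.05, 0, 0, -0.94, 1], [0.25, -0.6, 0.05, 0, 0, -0.94, 1], [0.25, -0.6, 0.05, 0, 0, -0.94, 1], [0.25, -0.6, 0.05, 0, 0, -0.94, 1], [0.25, -0.6, 0.05, 0, 0, -0.94, 1]]]'

```text
t: 0.72
ee_pos: [225.7, 452.3, 417.0]
orientation: [-0.919, -3.004, 0.001]
ft_force: [0.2, 0.0, -0.4]
width: 87.7
grasp_force: 0.0
```

Call:
step_arm --targets '[[[0.25, -0.6, 0.05, 0, 0, -0.94, 1], [0.25, -0.6, 0.05, 0, 0, -0.94, 1], [0.25, -0.6, 0.05, 0, 0, -0.94, 1], [0.25, -0.6, 0.05, 0, 0, -0.94, 1], [0.25, -0.6, 0.05, 0, 0, -0.94, 1]]]'

```text
t: 1.35
ee_pos: [288.1, 302.3, 429.6]
orientation: [-1.398, -2.814, 0.001]
ft_force: [-0.0, -0.8, 0.3]
width: 88.0
grasp_force: 0.0
```

Call:
step_arm --targets '[[[0.25, -0.6, 0.05, 0, 0, -0.94, 1], [0.25, -0.6, 0.05, 0, 0, -0.94, 1], [0.25, -0.6, 0.05, 0, 0, -0.94, 1], [0.25, -0.6, 0.05, 0, 0, -0.94, 1], [0.25, -0.6, 0.05, 0, 0, -0.94, 1]]]'

```text
t: 1.98
ee_pos: [350.5, 152.3, 442.1]
orientation: [-1.838, -2.547, 0.0]
ft_force: [-0.0, -0.6, 0.6]
width: 87.5
grasp_force: 0.0
```

Call:
step_arm --targets '[[[0.25, -0.6, 0.05, 0, 0, -0.94, 1], [0.25, -0.6, 0.05, 0, 0, -0.94, 1], [0.25, -0.6, 0.05, 0, 0, -0.94, 1], [0.25, -0.6, 0.05, 0, 0, -0.94, 1], [0.25, -0.6, 0.05, 0, 0, -0.94, 1]]]'

```text
t: 2.6
ee_pos: [413.0, 2.3, 454.6]
orientation: [-2.23, -2.213, 0.0]
ft_force: [0.6, -0.1, 0.1]
width: 87.6
grasp_force: 0.0
```

Run:
```python
from h import *
d=snap('wrist','w1'); E=d['extrinsics']
print(np.round(d['intrinsics'],0).tolist(),np.round(-E[:3,:3].T@E[:3,3]),np.round(E[:3,:3],2).tolist())
o=readout.get_obs();print(o['t'],o['ee_pos'],o['orientation'],o['ft_force'])
```

```text
[[306.0, 0.0, 325.0], [0.0, 306.0, 193.0], [0.0, 0.0, 1.0]] [413.  76. 435.] [[1.0, -0.01, -0.0], [-0.01, -0.96, 0.27], [-0.0, -0.27, -0.96]]
2.65 [4.14426445e+02 3.92364674e-01 4.55105861e+02] [ 2.23190268e+00  2.20793500e+00 -2.24640084e-05] [ 1.28882894 -1.09951144  1.30259371]
```

View pics/w1.png

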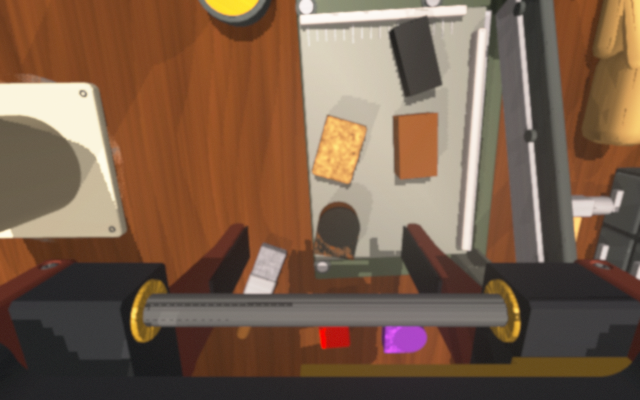

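Wrist view: cork at (341,150), block (416,146), rubber (415,58) and heel (338,232), with its round end up (+y) and its straight end near row 262. The lever is on the right, and the fingers are at the bottom.

Run:
```python
from h import *
d=load('w1')
it={'cork':([(327,116),(366,125),(351,185),(314,172)],85),'block':([(396,114),(436,112),(438,178),(397,180)],87),'rubber':([(391,28),(429,19),(441,87),(405,97)],79),
'heel':([(317,225),(359,225)],83)}
for k,(p,z) in it.items():
    r=np.array([onz(d,*q,z) for q in p]);print(k,r.mean(0).round(),[np.linalg.norm(r[i]-r[i-1]).round() for i in range(len(p))],np.degrees(np.arctan2(*(r[1]-r[0])[[1,0]])).round(1))
for q in [(338,203),(316,258),(350,262)]: print('heelend',onz(d,*q,83).round(),onz(d,*q,58).round())
t=load('top0')
for x,y in [(325,293),(408,265),(400,328),(385,330)]: print(onz(t,225+x/2.857,140+y/2.857,83).round())
for n,q,z in [('guardtopNearFar',(488,30),75),('guard end',(467,250),75),('bedL',(303,50),55),('bedL2',(316,260),55)]: print(n,onz(d,*q,z).round())
```

```text
cork [429.  27.  85.] [np.float64(65.0), np.float64(45.0), np.float64(71.0), np.float64(46.0)] -13.0
block [517.  30.  87.] [np.float64(75.0), np.float64(44.0), np.float64(75.0), np.float64(48.0)] 2.4
rubber [512. 124.  79.] [np.float64(72.0), np.float64(40.0), np.float64(70.0), np.float64(40.0)] 11.8
heel [428. -65.  83.] [np.float64(52.0), np.float64(52.0)] -0.4
heelend [428. -37.  83.] [429. -45.  58.]
heelend [ 400. -110.   83.] [ 399. -123.   58.]
heelend [ 444. -116.   83.] [ 446. -130.   58.]
[427. -41.  83.]
[ 452. -112.   83.]
[ 398. -105.   83.]
[396. -92.  83.]
guardtopNearFar [586. 152.  75.]
guard end [ 595. -104.   75.]
bedL [388. 137.  55.]
bedL2 [ 399. -128.   55.]
```

Call:
step_arm --targets '[[[0.06, -0.36, -0.6, 0, 0, -0.4, 1], [0.06, -0.36, -0.8, 0, 0, -0.4, 1], [0.06, -0.36, -0.8, 0, 0, -0.4, 1], [0.06, -0.36, -0.8, 0, 0, -0.3, 1], [0.04, 0, -0.8, 0, 0, 0, 1]]]'

```text
t: 3.28
ee_pos: [427.0, -69.3, 263.4]
orientation: [2.342, 2.094, 0.0]
ft_force: [0.2, 0.0, -0.8]
width: 87.3
grasp_force: 0.0
```

Run:
```python
from h import *
o=readout.get_obs();print(o['t'],o['ee_pos'],o['orientation'],o['ft_force'])
d=snap('wrist','w2')
```

```text
3.275 [426.9783623  -69.30563177 263.44256199] [2.34154266e+00 2.09385378e+00 4.18083953e-04] [ 0.16771574  0.0084168  -0.84062149]
```

View pics/w2.png

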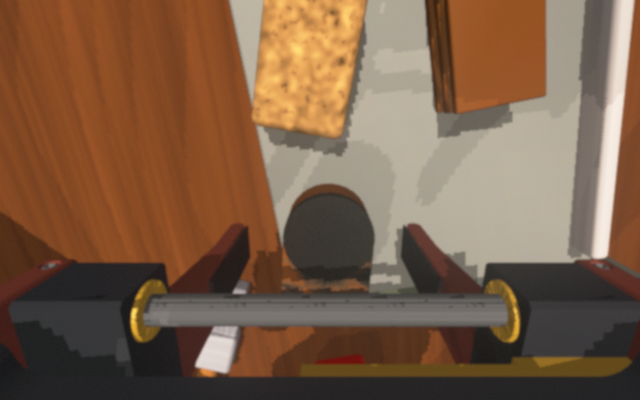

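The heel (black D at (330,230)) is centred between the fingers, so I go down and grip.

Call:
step_arm --targets '[[[0, -0.05, -0.25, 0, 0, 0, 1], [0, 0, -0.22, 0, 0, 0, 1], [0, 0, 0, 0, 0, 0, 0], [0, 0, 0, 0, 0, 0, 0], [0, 0, 0, 0, 0, 0, 0]]]'

```text
t: 3.95
ee_pos: [427.2, -71.1, 241.9]
orientation: [2.339, 2.095, 0.001]
ft_force: [0.2, 0.3, -0.3]
width: 61.3
grasp_force: 0.0
```

Call:
step_arm --targets '[[[0, 0, 0, 0, 0, 0, 0], [0, 0, 0, 0, 0, 0, 0], [0, 0, 0.2, 0, 0, 0, 0], [0, 0, 0.4, 0, 0, 0, 0], [0, 0, 0.8, 0, 0, 0, 0]]]'

```text
t: 4.58
ee_pos: [426.2, -71.0, 311.3]
orientation: [-2.338, -2.094, 0.003]
ft_force: [0.7, 0.2, -0.6]
width: 52.4
grasp_force: 29.8
```

Call:
step_arm --targets '[[[0, 0.4, 0.3, 0, 0, 0, 0], [0.05, 1, 0, 0, 0, 0, 0], [0.05, 1, 0, 0, 0, 0, 0], [0.05, 1, 0, 0, 0, 0, 0], [0.05, 1, 0, 0, 0, 0, 0]]]'

```text
t: 5.2
ee_pos: [436.6, 150.4, 326.7]
orientation: [2.34, 2.096, 0.0]
ft_force: [0.6, -0.9, -1.1]
width: 52.3
grasp_force: 29.8
```

Call:
step_arm --targets '[[[0.05, 1, 0, 0, 0, 0, 0], [0.05, 1, 0, 0, 0, 0, 0], [0.05, 1, 0, 0, 0, 0, 0], [0.05, 1, 0, 0, 0, 0, 0], [0.05, 1, 0, 0, 0, 0, 0]]]'

```text
t: 5.82
ee_pos: [449.1, 400.4, 326.5]
orientation: [2.34, 2.096, -0.001]
ft_force: [1.8, -0.6, -1.2]
width: 52.4
grasp_force: 29.8
```

Call:
step_arm --targets '[[[0.05, 0.8, 0, 0, 0, 0, 0], [0, 0, -0.5, 0, 0, 0, 0], [0, 0, -0.8, 0, 0, 0, 0], [0, 0, -0.4, 0, 0, 0, 0], [0, 0, 0, 0, 0, 0, 0]]]'

```text
t: 6.45
ee_pos: [451.5, 438.4, 240.0]
orientation: [2.34, 2.096, -0.005]
ft_force: [-0.0, 0.2, -1.3]
width: 52.0
grasp_force: 29.8
```

Call:
step_arm --targets '[[[0, 0, 0, 0, 0, 0, 1], [0, 0, 0, 0, 0, 0, 1], [0, 0, 0.8, 0, 0, 0, 1], [0, 0, 0.8, 0, 0, 0, 1], [0, -0.6, 0, 0, 0, -0.4, 1]]]'

```text
t: 7.08
ee_pos: [453.1, 410.7, 326.2]
orientation: [-2.368, -2.064, -0.016]
ft_force: [-0.3, -1.3, -0.4]
width: 87.7
grasp_force: 0.0
```

Call:
step_arm --targets '[[[-0.05, -1, 0, 0, 0, -0.4, 1], [-0.05, -1, 0, 0, 0, -0.4, 1], [-0.05, -1, 0, 0, 0, -0.4, 1], [-0.05, -1, 0, 0, 0, 0, 1], [-0.1, -1, 0, 0, 0, 0, 1]]]'

```text
t: 7.7
ee_pos: [437.1, 157.5, 322.4]
orientation: [2.453, 1.961, 0.004]
ft_force: [-0.4, 0.0, 0.5]
width: 88.0
grasp_force: 0.0
```

Call:
step_arm --targets '[[[-0.1, -1, 0, 0, 0, 0, 1], [-0.05, -1, 0, 0, 0, 0, 1], [0, -0.64, -0.2, 0, 0, 0, 1], [0, 0, -0.6, 0, 0, 0, 1], [0, 0, -0.3, 0, 0, 0, 1]]]'

```text
t: 8.32
ee_pos: [429.6, 26.2, 266.3]
orientation: [2.455, 1.959, 0.002]
ft_force: [0.7, 0.3, 0.3]
width: 88.2
grasp_force: 0.0
```

Run:
```python
from h import *
d=snap('wrist','w3');t=snap('top','top1')
im=np.vstack([cv2.resize(d['pixels'],(480,300)),cv2.resize(t['pixels'][150:330,90:520],(480,200))])
cv2.imwrite('pics/v3.png',im[:,:,::-1])
```

```text
(no output)
```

View pics/v3.png

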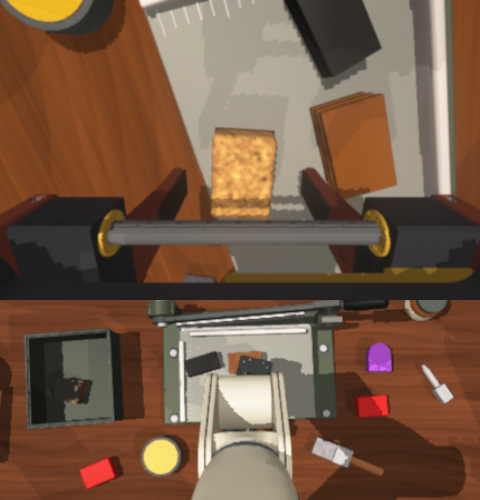

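The heel is in the bin, and the cork is centred between the fingers. The finger clears the block by about 10 mm.

Call:
step_arm --targets '[[[0, 0, -0.3, 0, 0, 0, 1], [0, 0, -0.23, 0, 0, 0, 1], [0, 0, 0, 0, 0, 0, 0], [0, 0, 0, 0, 0, 0, 0], [0, 0, 0, 0, 0, 0, 0]]]'

```text
t: 9.05
ee_pos: [429.6, 26.9, 240.1]
orientation: [2.453, 1.962, 0.001]
ft_force: [0.1, -1.0, 0.1]
width: 60.8
grasp_force: 0.0
```

Call:
step_arm --targets '[[[0, 0, 0, 0, 0, 0, 0], [0, 0, 0, 0, 0, 0, 0], [0, 0, 0.4, 0, 0, 0, 0], [0, 0, 0.8, 0, 0, 0, 0], [0, 0, 0.6, 0, 0, 0, 0]]]'

```text
t: 9.68
ee_pos: [429.4, 26.9, 330.9]
orientation: [2.454, 1.962, 0.0]
ft_force: [0.4, 0.1, -0.4]
width: 48.8
grasp_force: 29.5
```

Call:
step_arm --targets '[[[0.2, 0.8, 0, 0, 0, 0, 0], [0.2, 1, 0, 0, 0, 0, 0], [0.2, 1, 0, 0, 0, 0, 0], [0.2, 1, 0, 0, 0, 0, 0], [0.2, 1, 0, 0, 0, 0, 0]]]'

```text
t: 10.3
ee_pos: [479.4, 268.5, 329.6]
orientation: [2.454, 1.962, -0.0]
ft_force: [1.0, -0.4, -0.4]
width: 48.3
grasp_force: 29.5
```

Call:
step_arm --targets '[[[0.2, 1, 0, 0, 0, 0, 0], [0.2, 1, 0, 0, 0, 0, 0], [0.1, 0.3, -0.4, 0, 0, 0, 0], [0, 0, -0.8, 0, 0, 0, 0], [0, 0, -0.3, 0, 0, 0, 0]]]'

```text
t: 10.92
ee_pos: [503.5, 381.5, 252.2]
orientation: [-2.453, -1.962, 0.007]
ft_force: [-0.7, 0.0, -0.9]
width: 48.7
grasp_force: 29.5
```

Call:
step_arm --targets '[[[0, 0, 0, 0, 0, 0, 1], [0, 0, 0, 0, 0, 0, 1], [0, 0, 0.8, 0, 0, 0, 1], [0, 0, 0.8, 0, 0, 0, 1], [0, -0.6, 0, 0, 0, 0, 1]]]'

```text
t: 11.55
ee_pos: [505.9, 353.5, 340.3]
orientation: [2.452, 1.963, 0.017]
ft_force: [0.4, -0.5, 0.3]
width: 87.4
grasp_force: 0.0
```

Call:
step_arm --targets '[[[0, -1, 0, 0, 0, 0.98, 1], [0, -1, 0, 0, 0, 0.98, 1], [0, -1, 0, 0, 0, 0.98, 1], [0, -1, 0, 0, 0, 0.98, 1], [-0.05, -1, 0, 0, 0, 0, 1]]]'

```text
t: 12.18
ee_pos: [502.2, 100.2, 336.5]
orientation: [2.161, 2.277, 0.005]
ft_force: [-0.0, 0.6, 0.4]
width: 88.1
grasp_force: 0.0
```

Call:
step_arm --targets '[[[-0.05, -1, 0, 0, 0, 0, 1], [0, -0.44, -0.2, 0, 0, 0, 1], [0, 0, -0.6, 0, 0, 0, 1], [0, 0, -0.4, 0, 0, 0, 1], [0, 0, 0, 0, 0, 0, 1]]]'

```text
t: 12.8
ee_pos: [499.4, 29.6, 274.9]
orientation: [-2.164, -2.277, 0.0]
ft_force: [-0.6, 0.5, 0.7]
width: 88.0
grasp_force: 0.0
```

Run:
```python
from h import *
d=snap('wrist','w4');t=snap('top','top2')
im=np.vstack([cv2.resize(d['pixels'],(480,300)),cv2.resize(t['pixels'][150:330,90:520],(480,200))])
cv2.imwrite('pics/v4.png',im[:,:,::-1])
o=readout.get_obs();print(o['t'],o['ee_pos'],o['orientation'])
```

```text
12.9 [499.94843592  29.84310016 275.94154258] [2.16239322e+00 2.27710663e+00 2.14282046e-03]
```

View pics/v4.png

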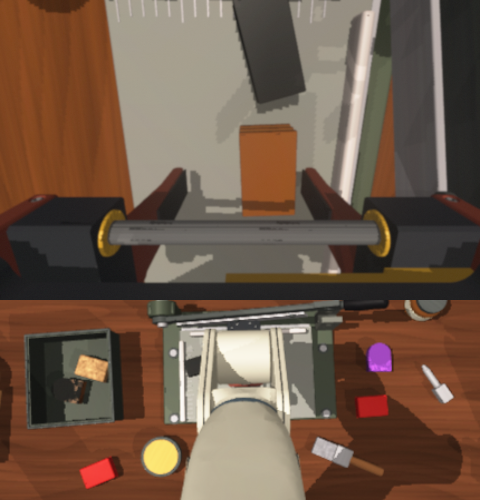

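The cork is in the bin. The block is between the fingers with a few millimetres to the far one, so I go down and close.

Call:
step_arm --targets '[[[0.02, 0, -0.4, 0, 0, 0, 1], [0, 0, -0.33, 0, 0, 0, 1], [0, 0, 0, 0, 0, 0, 0], [0, 0, 0, 0, 0, 0, 0], [0, 0, 0, 0, 0, 0, 0]]]'

```text
t: 13.52
ee_pos: [500.7, 29.9, 238.6]
orientation: [2.163, 2.278, 0.001]
ft_force: [0.6, 0.4, 0.0]
width: 61.4
grasp_force: 0.3
```

Call:
step_arm --targets '[[[0, 0, 0, 0, 0, 0, 0], [0, 0, 0, 0, 0, 0, 0], [0, 0, 0, 0, 0, 0, 0], [0, 0, 0.6, 0, 0, 0, 0], [0, 0, 0.8, 0, 0, 0, 0]]]'

```text
t: 14.15
ee_pos: [499.5, 29.8, 307.7]
orientation: [-2.161, -2.276, 0.005]
ft_force: [0.6, 0.2, -0.0]
width: 44.0
grasp_force: 30.0
```

Call:
step_arm --targets '[[[-0.1, 0.4, 0.4, 0, 0, 0, 0], [-0.1, 1, 0, 0, 0, 0, 0], [-0.1, 1, 0, 0, 0, 0, 0], [-0.1, 1, 0, 0, 0, 0, 0], [-0.1, 1, 0, 0, 0, 0, 0]]]'

```text
t: 14.78
ee_pos: [474.6, 251.2, 327.8]
orientation: [-2.163, -2.278, 0.002]
ft_force: [0.1, -0.6, -0.2]
width: 43.6
grasp_force: 30.0
```

Call:
step_arm --targets '[[[-0.1, 1, 0, 0, 0, 0, 0], [-0.1, 1, 0, 0, 0, 0, 0], [-0.2, 1, -0.1, 0, 0, 0, 0], [0, 0, -0.6, 0, 0, 0, 0], [0, 0, -0.6, 0, 0, 0, 0]]]'

```text
t: 15.4
ee_pos: [454.5, 400.4, 262.0]
orientation: [-2.161, -2.28, 0.002]
ft_force: [-0.2, -0.5, -0.9]
width: 44.0
grasp_force: 30.0
```

Call:
step_arm --targets '[[[-0.3, 0.9, 0, 0, 0, 0, 0], [0, 0, -0.3, 0, 0, 0, 0], [0, 0, 0, 0, 0, 0, 1], [0, 0, 0, 0, 0, 0, 1], [0, 0, 0.8, 0, 0, 0, 1]]]'

```text
t: 16.02
ee_pos: [440.0, 443.2, 286.3]
orientation: [-2.164, -2.277, 0.009]
ft_force: [0.3, 0.6, 0.3]
width: 70.4
grasp_force: 0.0
```

Call:
step_arm --targets '[[[0, 0, 0.8, 0, 0, 0.5, 1], [0.2, -1, 0, 0, 0, 0.5, 1], [0.2, -1, 0, 0, 0, 0.5, 1], [0.2, -1, 0, 0, 0, 0.5, 1], [0.2, -1, 0, 0, 0, 0.5, 1]]]'

```text
t: 16.65
ee_pos: [480.7, 242.6, 329.0]
orientation: [1.956, 2.458, 0.002]
ft_force: [1.1, -0.2, 0.7]
width: 88.0
grasp_force: 0.0
```

Call:
step_arm --targets '[[[0.2, -1, 0, 0, 0, 0, 1], [0.2, -1, 0, 0, 0, 0, 1], [0, -0.48, 0, 0, 0, 0, 1], [0, 0, -0.4, 0, 0, 0, 1], [0, 0, -0.4, 0, 0, 0, 1]]]'

```text
t: 17.27
ee_pos: [500.6, 119.5, 288.8]
orientation: [1.958, 2.455, 0.002]
ft_force: [-0.7, 0.9, -0.4]
width: 87.9
grasp_force: 0.0
```

Run:
```python
from h import *
d=snap('wrist','w5');t=snap('top','top3')
im=np.vstack([cv2.resize(d['pixels'],(480,300)),cv2.resize(t['pixels'][150:330,90:520],(480,200))])
cv2.imwrite('pics/v5.png',im[:,:,::-1])
o=readout.get_obs();print(o['t'],o['ee_pos'],o['orientation'])
```

```text
17.375 [499.74568622 119.79602566 287.26858502] [-1.95729858 -2.45535342  0.00314563]
```

View pics/v5.png

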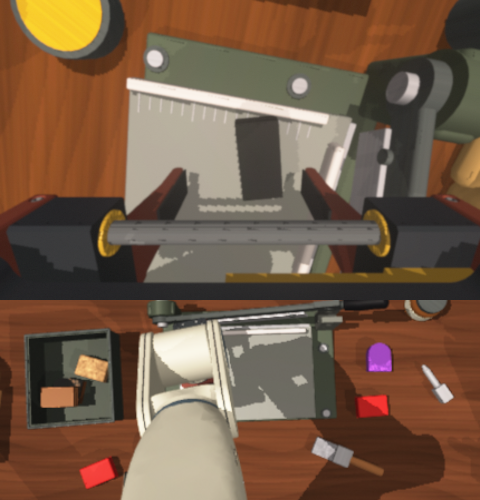

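The block is in the bin. The rubber at (258,158) in the crop is between the fingers, and I check its centre numerically.

Run:
```python
from h import *
d=load('w5');s=4/3
p=[(235,118),(279,117),(283,194),(244,199)]
r=np.array([onz(d,a*s,b*s,79) for a,b in p]);print(r.round(),r.mean(0),[np.linalg.norm(r[i]-r[i-1]).round() for i in range(4)])
```

```text
[[484. 160.  79.]
 [519. 169.  79.]
 [542. 101.  79.]
 [508.  88.  79.]] [513.04534678 129.41863361  79.        ] [np.float64(76.0), np.float64(37.0), np.float64(71.0), np.float64(36.0)]
```

Call:
step_arm --targets '[[[0, 0.1, -0.3, 0, 0, 0.7, 1], [0, 0, -0.4, 0, 0, 0, 1], [0, 0, -0.27, 0, 0, 0, 1], [0, 0, 0, 0, 0, 0, 0], [0, 0, 0, 0, 0, 0, 0]]]'

```text
t: 18.0
ee_pos: [500.7, 125.8, 240.3]
orientation: [1.896, 2.505, 0.001]
ft_force: [-0.2, -0.4, 0.4]
width: 71.1
grasp_force: 0.0
```

Call:
step_arm --targets '[[[0, 0, 0, 0, 0, 0, 0], [0, 0, 0, 0, 0, 0, 0], [0, 0, 0, 0, 0, 0, 0], [0, 0, 0, 0, 0, 0, 0], [0, 0, 0.6, 0, 0, 0, 0]]]'

```text
t: 18.62
ee_pos: [499.4, 125.6, 268.3]
orientation: [-1.894, -2.503, 0.006]
ft_force: [-0.2, 0.7, -0.5]
width: 37.5
grasp_force: 30.0
```

Call:
step_arm --targets '[[[0, 0, 0.8, 0, 0, 0, 0], [0, 0.4, 0.4, 0, 0, 0, 0], [0, 1, 0, 0, 0, 0, 0], [0, 1, 0, 0, 0, 0, 0], [0, 1, 0, 0, 0, 0, 0]]]'

```text
t: 19.25
ee_pos: [500.0, 297.2, 329.5]
orientation: [-1.896, -2.505, 0.001]
ft_force: [1.0, 0.1, -1.1]
width: 38.0
grasp_force: 30.0
```

Call:
step_arm --targets '[[[0, 1, 0, 0, 0, 0, 0], [0, 1, 0, 0, 0, 0, 0], [0, 0.9, -0.1, 0, 0, 0, 0], [0, 0, -0.6, 0, 0, 0, 0], [0, 0, -0.6, 0, 0, 0, 0]]]'

```text
t: 19.88
ee_pos: [499.8, 441.5, 263.5]
orientation: [-1.894, -2.506, 0.001]
ft_force: [-0.7, -0.2, -0.5]
width: 37.9
grasp_force: 30.0
```

Call:
step_arm --targets '[[[0, 0, -0.3, 0, 0, 0, 0], [0, 0, 0, 0, 0, 0, 1], [0, 0, 0, 0, 0, 0, 1], [0, 0, 0.8, 0, 0, -0.5, 1], [0, 0, 1, 0, 0, -0.6, 1]]]'

```text
t: 20.5
ee_pos: [500.4, 440.6, 341.1]
orientation: [-1.992, -2.429, 0.001]
ft_force: [0.4, -0.2, -1.3]
width: 74.4
grasp_force: 0.0
```

Call:
step_arm --targets '[[[0, 0, 1, 0, 0, -0.6, 1], [0, 0, 1, 0, 0, -0.6, 1], [0, 0, 1, 0, 0, -0.6, 1], [0, 0, 0.5, 0, 0, -0.6, 0], [0, -0.5, 0, 0, 0, -0.6, 0]]]'

```text
t: 21.12
ee_pos: [500.4, 416.4, 519.6]
orientation: [2.233, 2.208, 0.013]
ft_force: [-0.1, -0.2, -0.4]
width: 71.2
grasp_force: 0.0
```

Run:
```python
from h import *
t=snap('top','top4');s=snap('scene','scene4');w=snap('wrist','w6')
im=np.zeros((600,800,3),np.uint8)
im[:300,:800]=cv2.resize(t['pixels'][130:330,100:633],(800,300));im[300:,:480]=cv2.resize(s['pixels'],(480,300))
im[300:500,480:]=cv2.resize(w['pixels'],(320,200));cv2.imwrite('pics/v6.png',im[:,:,::-1])
def tri(a,b):
    (o1,r1),(o2,r2)=a,b;r1/=np.linalg.norm(r1);r2/=np.linalg.norm(r2)
    k=np.linalg.lstsq(np.c_[r1,-r2],o2-o1,rcond=None)[0];return (o1+r1*k[0]+o2+r2*k[1])/2,np.linalg.norm(o1+r1*k[0]-o2-r2*k[1])
T=load('top0');S=load('scene0')
print('grip',tri(ray(T,417.5,151.5),ray(S,227,161)))
o=readout.get_obs();print(o['t'],o['ee_pos'],o['orientation'])
```

```text
grip (array([ 623.54687924, -201.62878534,  239.78567091]), np.float64(1.0251408394440558))
21.275 [500.33253347 415.03334371 516.52985228] [2.23443328 2.20810784 0.00392483]
```

View pics/v6.png

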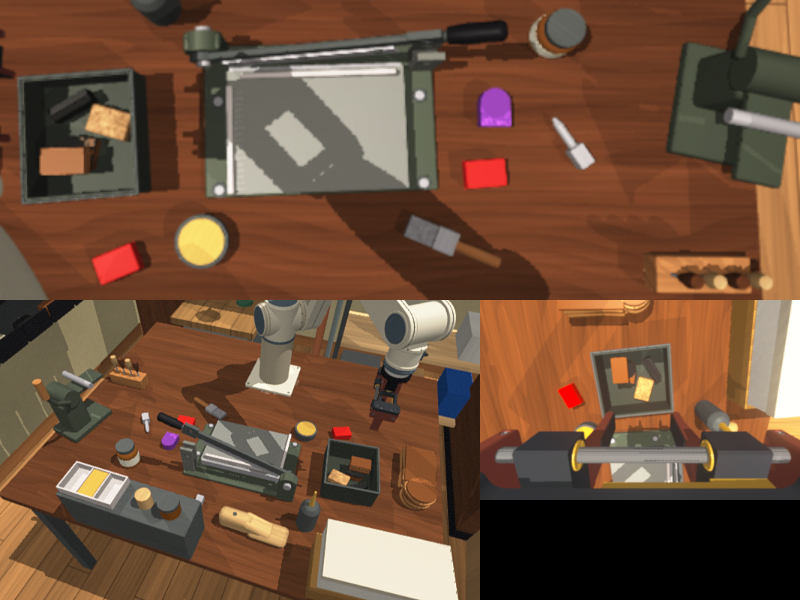

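The bed is empty and four offcuts (block, cork, rubber, heel) are in the bin. The pin is undisturbed and the lever is still raised. Its grip triangulates to (623.5,-202,240) with a 1 mm residual, which fits the lever plane. Next I press the lever down with closed fingers.

Call:
step_arm --targets '[[[0.19, -0.95, 0, 0, 0, 0, 0], [0.19, -0.95, 0, 0, 0, 0, 0], [0.19, -0.95, 0, 0, 0, 0, 0], [0.19, -0.95, 0, 0, 0, 0, 0], [0.19, -0.95, 0, 0, 0, 0, 0]]]'

```text
t: 21.9
ee_pos: [548.2, 177.3, 515.1]
orientation: [2.233, 2.21, 0.001]
ft_force: [0.3, 0.6, 0.0]
width: 9.6
grasp_force: 0.0
```

Call:
step_arm --targets '[[[0.19, -0.95, 0, 0, 0, 0, 0], [0.19, -0.95, 0, 0, 0, 0, 0], [0.19, -0.95, 0, 0, 0, 0, 0], [0.19, -0.95, 0, 0, 0, 0, 0], [0.19, -0.95, 0, 0, 0, 0, 0]]]'

```text
t: 22.52
ee_pos: [595.9, -60.3, 515.1]
orientation: [2.232, 2.21, 0.001]
ft_force: [1.1, -0.1, -0.4]
width: 0.5
grasp_force: 0.0
```

Call:
step_arm --targets '[[[0.19, -0.95, 0, 0, 0, 0, 0], [0.19, -0.95, 0, 0, 0, 0, 0], [0.19, -0.95, 0, 0, 0, 0, 0], [0, 0, -0.6, 0, 0, 0, 0], [0, 0, -0.4, 0, 0, 0, 0]]]'

```text
t: 23.15
ee_pos: [624.1, -202.2, 463.5]
orientation: [-2.234, -2.208, -0.0]
ft_force: [0.4, -0.2, -0.2]
width: 1.0
grasp_force: 0.0
```

Call:
step_arm --targets '[[[0, -0.08, -0.5, 0, 0, 0, 0], [0, -0.08, -0.5, 0, 0, 0, 0], [0, -0.08, -0.5, 0, 0, 0, 0], [0, -0.06, -0.5, 0, 0, 0, 0], [0, -0.04, -0.4, 0, 0, 0, 0]]]'

```text
t: 23.78
ee_pos: [624.3, -218.6, 343.8]
orientation: [2.233, 2.21, 0.0]
ft_force: [0.6, -0.7, 2.1]
width: 1.0
grasp_force: 0.3
```

Call:
step_arm --targets '[[[0, -0.03, -0.4, 0, 0, 0, 0], [0, -0.02, -0.3, 0, 0, 0, 0], [0, 0, -0.2, 0, 0, 0, 0], [0, 0, -0.06, 0, 0, 0, 0], [0, 0, 0, 0, 0, 0, 0]]]'

```text
t: 24.4
ee_pos: [623.8, -221.0, 297.3]
orientation: [-2.233, -2.209, 0.0]
ft_force: [-3.0, 0.4, 3.7]
width: 0.2
grasp_force: 1.9
```

Call:
step_arm --targets '[[[0, 0, -0.06, 0, 0, 0, 0], [0, 0, -0.05, 0, 0, 0, 0], [0, 0, 0, 0, 0, 0, 0], [0, 0, 0, 0, 0, 0, 0], [0, 0, 0, 0, 0, 0, 0]]]'

```text
t: 25.02
ee_pos: [623.8, -221.0, 296.7]
orientation: [2.233, 2.209, 0.0]
ft_force: [-17.1, 6.1, 39.4]
width: 0.4
grasp_force: 19.7
```

The lever is at its stop (tip height 115 mm, a firm reaction). I raise clear and look at the fork from above.

Call:
step_arm --targets '[[[0, 0, 0.2, 0, 0, 0, 0], [0, 0, 0.5, 0, 0, 0, 0], [-0.2, 0, 0.8, 0, 0, 0, 0], [-0.2, 0, 0.8, 0, 0, 0, 0], [0, 0, 0, 0, 0, 0, 0]]]'

```text
t: 25.65
ee_pos: [604.5, -221.4, 410.0]
orientation: [2.229, 2.205, 0.004]
ft_force: [0.2, -0.4, -0.9]
width: 0.9
grasp_force: 0.0
```

Run:
```python
from h import *
w=snap('wrist','w7')
for P in [(598,-153,100),(598,-131,133),(598,-175,133),(621,-223,115)]: print(proj(w,P).round())
o=readout.get_obs();print(o['t'],o['ee_pos'],o['orientation'],o['ft_force'])
cv2.imwrite('pics/v7.png',cv2.resize(w['pixels'][100:300,180:500],(800,500),interpolation=cv2.INTER_CUBIC)[:,:,::-1])
```

```text
[315. 111.]
[314.  83.]
[315. 139.]
[341. 189.]
25.7 [ 604.15692777 -221.23506937  407.84317651] [2.23156192 2.20665726 0.00240828] [ 0.07605836 -0.20013096 -0.34578956]
```

View pics/v7.png

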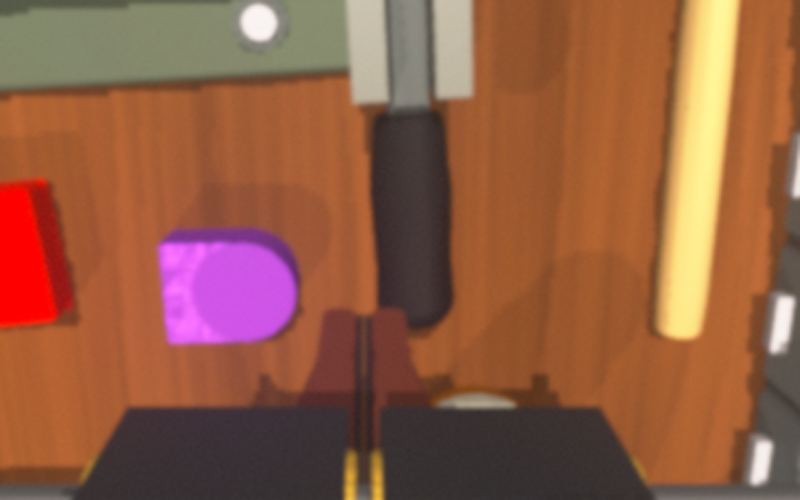

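The lever lies between the fork cheeks. The near cheek's lower-left corner is at full-image (321,141) and the far cheek's lower-right corner at (369,139).

Run:
```python
from h import *
w=load('w7');im=w['pixels'].astype(int)
print('col328 rows70-150',im[70:150:2,328].sum(1).tolist())
print('col361',im[70:150:2,361].sum(1).tolist())
print('row125 cols310-375',im[125,310:376].sum(1).tolist())
a=onz(w,320.8,141.2,133);b=onz(w,368.8,138.8,133);print(a.round(1),b.round(1),np.degrees(np.arctan2(b[1]-a[1],b[0]-a[0])))
```

```text
col328 rows70-150 [322, 282, 263, 261, 258, 245, 245, 393, 563, 585, 581, 582, 580, 575, 574, 574, 570, 568, 568, 566, 566, 561, 556, 558, 556, 555, 549, 548, 548, 544, 542, 540, 535, 536, 531, 451, 265, 227, 217, 204]
col361 [363, 364, 364, 362, 362, 365, 443, 558, 574, 570, 571, 567, 569, 566, 563, 562, 559, 559, 558, 558, 555, 553, 550, 549, 550, 546, 544, 545, 543, 543, 535, 533, 536, 531, 470, 322, 287, 294, 289, 291]
row125 cols310-375 [374, 374, 377, 374, 370, 372, 369, 371, 382, 427, 488, 534, 549, 550, 546, 548, 552, 551, 548, 550, 549, 552, 546, 522, 443, 331, 297, 336, 365, 371, 371, 377, 381, 393, 400, 400, 402, 401, 396, 379, 333, 271, 257, 319, 433, 511, 539, 543, 541, 544, 543, 540, 541, 541, 543, 545, 538, 525, 481, 403, 332, 304, 303, 305, 309, 304]
[ 602.8 -176.6  133. ] [ 642.8 -175.1  133. ] 2.2166600160472036
```

Call:
step_arm --targets '[[[-0.21, -0.3, 0, 0, 0, -0.98, 0], [-0.21, -0.3, 0, 0, 0, -0.98, 0], [-0.21, -0.3, 0, 0, 0, -0.98, 0], [-0.22, -0.3, 0, 0, 0, -0.98, 0], [-0.22, -0.3, 0, 0, 0, -0.98, 0]]]'

```text
t: 26.32
ee_pos: [550.0, -296.4, 404.3]
orientation: [-2.577, -1.793, 0.002]
ft_force: [-0.3, 1.2, -0.6]
width: 0.7
grasp_force: 0.0
```

Call:
step_arm --targets '[[[-0.21, -0.3, 0, 0, 0, -0.98, 0.7], [-0.21, -0.3, 0, 0, 0, -0.98, 0.7], [-0.22, -0.3, 0, 0, 0, -0.98, 0.7], [-0.22, -0.3, 0, 0, 0, -0.98, 0.7], [-0.22, -0.3, -0.2, 0, 0, -0.98, 0.7]]]'

```text
t: 26.95
ee_pos: [496.3, -371.6, 395.0]
orientation: [-2.846, -1.328, 0.0]
ft_force: [0.7, -0.3, -0.9]
width: 46.9
grasp_force: 0.0
```

Call:
step_arm --targets '[[[-0.22, -0.3, -0.4, 0, 0, -0.98, 0.7], [-0.22, -0.3, -0.4, 0, 0, -0.98, 0.7], [-0.22, -0.3, -0.4, 0, 0, -0.98, 0.7], [-0.22, -0.3, -0.3, 0, 0, -0.98, 0.7], [0, 0, 0, 0, 0, 0, 0.7]]]'

```text
t: 27.58
ee_pos: [451.4, -431.2, 318.5]
orientation: [-2.997, -0.929, 0.003]
ft_force: [-0.1, -0.4, -0.6]
width: 61.5
grasp_force: 0.0
```

Run:
```python
from h import *
w=load('w7')
for q in [(328,84.3),(328,140.5),(361,82.3),(361,138.7),(319.8,125),(368.5,125)]: print(onz(w,*q,133).round(1))
d=snap('wrist','w8');o=readout.get_obs();print(o['t'],o['ee_pos'],o['orientation'],o['ft_force'])
```

```text
[ 609.1 -131.9  133. ]
[ 608.8 -176.1  133. ]
[ 635.3 -130.7  133. ]
[ 636.3 -174.9  133. ]
[ 602.2 -163.4  133. ]
[ 642.2 -163.8  133. ]
27.625 [ 452.13337743 -431.01684009  319.6206595 ] [-2.99775309e+00 -9.31037440e-01  1.80046044e-03] [ 0.5630653  -0.17752141 -0.04048839]
```

View pics/w8.png

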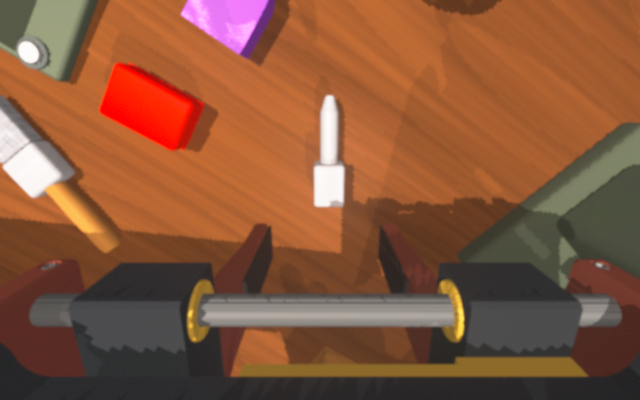

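The fork measures 40 × 44 mm as specified, with the mouth at about (602.3,-154.2) and yaw 2.2°. The pin is seen with its tip at (330,95), shoulder (329,164) and head's near end at (330,207).

Run:
```python
from h import *
d=load('w8');im=d['pixels'].astype(int)
m=((im.min(2)>150)).astype(np.uint8);m[:80]=0;m[215:]=0;m[:,:300]=0;m[:,360:]=0
ys,xs=np.nonzero(m)
for y in range(94,212,6):
    c=xs[ys==y]
    if len(c):print(y,c.min(),c.max(),end='; ')
print()
tip=onz(d,330,95.5,14);print('tip',tip.round(1))
for q in [(314,166),(345,166),(344.5,206.5),(315,207)]:print(onz(d,*q,28).round(1))
print('shoulder',onz(d,329.5,165,14).round(1))
```

```text
100 324 334; 106 322 335; 112 321 336; 118 321 337; 124 321 336; 130 321 336; 136 321 336; 142 321 336; 148 321 336; 154 321 336; 160 320 336; 166 315 343; 172 314 343; 178 314 343; 184 314 343; 190 314 343; 196 314 343; 202 314 343; 
tip [ 521.5 -387.7   14. ]
[ 463.4 -410.3   28. ]
[ 479.2 -433.2   28. ]
[ 447.8 -455.1   28. ]
[ 431.8 -432.7   28. ]
shoulder [ 469.9 -422.9   14. ]
```

Call:
step_arm --targets '[[[0.07, -0.04, -0.6, 0, 0, 0, 0.7], [0, 0, -0.8, 0, 0, 0, 0.7], [0, 0, -0.8, 0, 0, 0, 0.7], [0, 0, -0.3, 0, 0, 0, 0.7], [0, 0, 0, 0, 0, 0, 0.7]]]'

```text
t: 28.25
ee_pos: [456.3, -432.7, 195.8]
orientation: [-2.999, -0.933, 0.001]
ft_force: [0.5, 0.2, -0.7]
width: 61.7
grasp_force: 0.0
```

Call:
step_arm --targets '[[[0, 0, -0.14, 0, 0, 0, 0.7], [0, 0, 0, 0, 0, 0, 0], [0, 0, 0, 0, 0, 0, 0], [0, 0, 0, 0, 0, 0, 0], [0, 0, 0, 0, 0, 0, 0]]]'

```text
t: 28.88
ee_pos: [455.7, -432.9, 189.4]
orientation: [-2.999, -0.931, 0.001]
ft_force: [-2.1, 3.5, 4.4]
width: 27.5
grasp_force: 30.0
```

Call:
step_arm --targets '[[[0, 0, 0, 0, 0, 0, 0], [0, 0, 0, 0, 0, 0, 0], [0, 0, 0.2, 0, 0, 0, 0], [0, 0, 0.6, 0, 0, 0, 0], [0, 0, 0.8, 0, 0, 0, 0]]]'

```text
t: 29.5
ee_pos: [455.6, -432.8, 269.0]
orientation: [-2.999, -0.931, 0.002]
ft_force: [-0.1, -1.5, -3.4]
width: 27.9
grasp_force: 30.0
```

Call:
step_arm --targets '[[[0.1, 0.6, 0.2, 0, 0, -0.9, 0], [0.1, 0.6, 0, 0, 0, -0.9, 0], [0.1, 0.6, 0, 0, 0, -0.9, 0], [0.1, 0.6, 0, 0, 0, -0.9, 0], [0.1, 0.6, 0, 0, 0, -0.9, 0]]]'

```text
t: 30.12
ee_pos: [481.0, -282.2, 279.4]
orientation: [3.109, 0.447, 0.001]
ft_force: [0.3, -0.3, -4.3]
width: 27.4
grasp_force: 30.0
```

Call:
step_arm --targets '[[[0.12, 0.6, 0, 0, 0, -0.9, 0], [0.12, 0.6, 0, 0, 0, -0.9, 0], [0.12, 0.6, 0, 0, 0, -0.9, 0], [0.12, 0.7, 0, 0, 0, -0.9, 0], [0, 0, 0, 0, 0, 0, 0]]]'

```text
t: 30.75
ee_pos: [505.1, -156.3, 279.3]
orientation: [-3.141, -0.061, 0.0]
ft_force: [1.0, -0.8, -3.3]
width: 27.5
grasp_force: 30.0
```

Run:
```python
from h import *
d=snap('wrist','w9');s=snap('scene','s9');o=readout.get_obs();print(o['t'],o['ee_pos'],o['orientation'],o['ft_force'],o['width'])
v=o['orientation'];print('closing',2*np.degrees(np.arctan2(v[1],v[0]))-90)
p=o['ee_pos'];print([proj(d,q).round() for q in [(p[0]+18,p[1],p[2]-175),(p[0]+78,p[1]+2.3,p[2]-175),(602.3,-154.2,133)]])
im=np.zeros((600,640,3),np.uint8);im[:400]=d['pixels'];im[400:,:320]=s['pixels'][130:255,180:380].repeat(1,0)[:125].repeat(1,1)[:0] if 0 else cv2.resize(s['pixels'][130:255,180:380],(320,200))
cv2.imwrite('pics/v9.png',im[:,:,::-1])
```

```text
30.85 [ 505.07359812 -158.11171444  279.36677181] [3.14063892e+00 5.98656936e-02 6.63860110e-04] [ 0.90170949 -0.47956226 -2.989869  ] 27.59220398324777
closing -87.81596272514257
[array([327., 215.]), array([328.,  98.]), array([327.,  43.])]
```

View pics/v9.png

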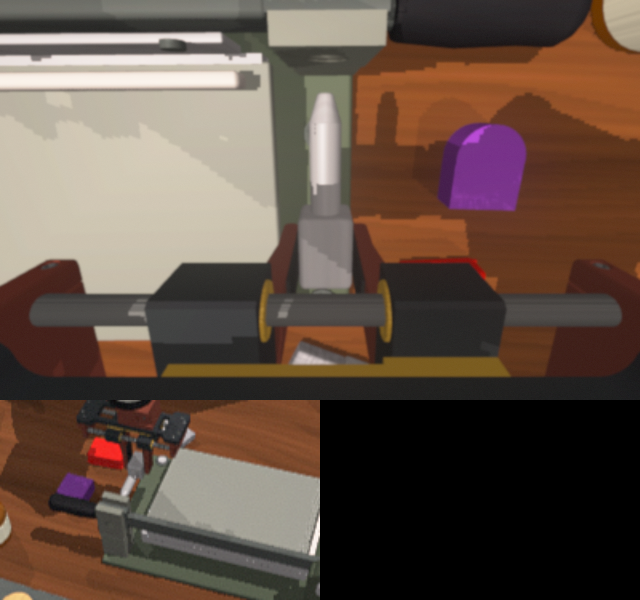

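The pin tip is at (324,97) with the shoulder at (326,207), so the tip points about 1.8° left. The fork face is centred at u=327.5, as predicted. I correct the yaw and height, then start inserting.

Call:
step_arm --targets '[[[0, 0, -0.08, 0, 0, -0.45, 0], [0.1, 0.004, 0, 0, 0, 0, 0], [0.2, 0.008, 0, 0, 0, 0, 0], [0.2, 0.008, 0, 0, 0, 0, 0], [0.2, 0.008, 0, 0, 0, 0, 0]]]'

```text
t: 31.48
ee_pos: [538.7, -155.9, 274.3]
orientation: [-3.139, -0.009, 0.012]
ft_force: [-6.5, 4.2, 1.4]
width: 27.3
grasp_force: 30.0
```

Call:
step_arm --targets '[[[0.1, 0.004, 0, 0, 0, 0, 0], [0.1, 0.004, 0, 0, 0, 0, 0], [0.1, 0.004, 0, 0, 0, 0, 0], [0, 0, 0, 0, 0, 0, 0], [0, 0, 0, 0, 0, 0, 0]]]'

```text
t: 32.1
ee_pos: [555.2, -155.0, 274.8]
orientation: [-3.14, -0.01, 0.002]
ft_force: [-0.9, 7.5, -3.9]
width: 27.7
grasp_force: 30.0
```

Run:
```python
from h import *
d=snap('wrist','w10');o=readout.get_obs();print(o['t'],o['ee_pos'],o['ft_force'],o['moment'],o['width'])
cv2.imwrite('pics/v10.png',d['pixels'][0:320,140:520,::-1])
```

```text
32.15 [ 555.26155399 -155.00923172  274.7943545 ] [-0.63680502  6.94074063 -3.99061054] [1.16253061 0.28385627 0.4433941 ] 28.16334739775543
```

View pics/v10.png

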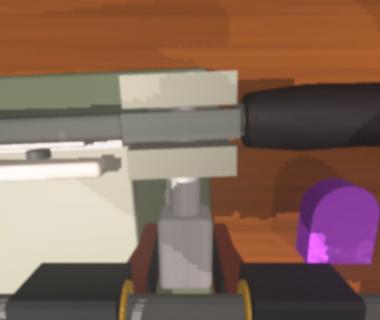

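The pin has entered the near cheek. A 7 N side force pushes +y, so I ease that way and continue.

Call:
step_arm --targets '[[[0, 0.02, 0, 0, 0, 0, 0], [0.1, 0.004, 0, 0, 0, 0, 0], [0.1, 0.004, 0, 0, 0, 0, 0], [0.1, 0.004, 0, 0, 0, 0, 0], [0, 0, 0, 0, 0, 0, 0]]]'

```text
t: 32.78
ee_pos: [570.5, -154.1, 274.9]
orientation: [-3.141, -0.009, 0.001]
ft_force: [-0.3, 5.1, -3.8]
width: 28.1
grasp_force: 30.0
```

Call:
step_arm --targets '[[[0.06, 0.02, 0, 0, 0, 0, 0], [0.08, 0.004, 0, 0, 0, 0, 0], [0.08, 0.004, 0, 0, 0, 0, 0], [0.04, 0, 0, 0, 0, 0, 0], [0, 0, 0, 0, 0, 0, 0]]]'

```text
t: 33.4
ee_pos: [581.6, -153.4, 274.9]
orientation: [-3.141, -0.008, 0.008]
ft_force: [-9.9, -0.6, 2.4]
width: 27.8
grasp_force: 30.0
```

Call:
step_arm --targets '[[[0.04, 0, 0, 0, 0, 0, 0], [0.04, 0, 0, 0, 0, 0, 0], [0, 0, 0, 0, 0, 0, 0], [0, 0, 0, 0, 0, 0, 0], [0, 0, 0, 0, 0, 0, 0]]]'

```text
t: 34.02
ee_pos: [583.3, -153.5, 274.6]
orientation: [-3.141, -0.009, 0.019]
ft_force: [-21.6, -2.1, 10.4]
width: 28.0
grasp_force: 30.0
```

Run:
```python
from h import *
d=snap('wrist','w11');s=snap('scene','s11');o=readout.get_obs();print(o['t'],o['ee_pos'],o['ft_force'],o['width'])
im=np.zeros((400,800,3),np.uint8);im[:320,:380]=d['pixels'][0:320,140:520];im[:320,380:780]=cv2.resize(s['pixels'][120:200,200:300],(400,320),interpolation=cv2.INTER_CUBIC)
cv2.imwrite('pics/v11.png',im[:,:,::-1])
```

```text
34.125 [ 583.24211714 -153.50244643  274.59775033] [-22.01074226  -1.60591301  10.16050865] 27.42227378425694
```

View pics/v11.png

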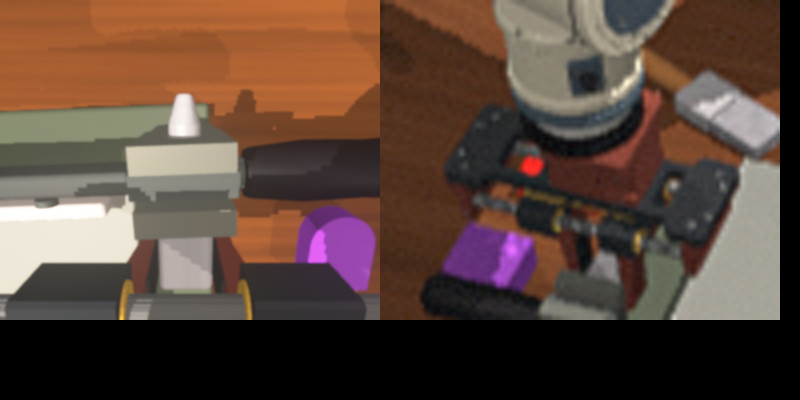

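The tip sticks out beyond the far cheek at about (323,94), and the head appears to meet the near cheek. I check how far it is in.

Run:
```python
from h import *
d=load('w11')
print('tip',onz(d,323,94.5,104).round(1),'farface top',onz(d,323,146,133).round(1),'nearface top edge',onz(d,325,208,133).round(1),'head front on near face?',onz(d,325,236.5,114).round(1))
```

```text
tip [ 660.8 -153.   104. ] farface top [ 640.9 -153.3  133. ] nearface top edge [ 615.  -154.3  133. ] head front on near face? [ 593.2 -154.4  114. ]
```

The tip is 20 mm beyond the far face, which means seated. I release, lift out, and then give the head a confirming push with closed fingers.

Call:
step_arm --targets '[[[0, 0, 0, 0, 0, 0, 0.7], [0, 0, 0, 0, 0, 0, 0.7], [0, 0, 0, 0, 0, 0, 0.7], [0, 0, 0.6, 0, 0, 0, 0.7], [0, 0, 0.8, 0, 0, 0, 0.7]]]'

```text
t: 34.75
ee_pos: [587.0, -153.0, 345.1]
orientation: [-3.141, -0.008, 0.003]
ft_force: [1.1, -0.2, -0.0]
width: 61.6
grasp_force: 0.0
```

Call:
step_arm --targets '[[[-0.6, 0, 0, 0, 0, 0, 0], [-0.6, 0, 0, 0, 0, 0, 0], [0, 0, 0, 0, 0, 0, 0], [0, 0, -0.7, 0, 0, 0, 0], [0, 0, -0.65, 0, 0, 0, 0]]]'

```text
t: 35.38
ee_pos: [528.6, -153.3, 277.5]
orientation: [3.141, 0.008, 0.005]
ft_force: [0.6, -1.1, 1.0]
width: 14.7
grasp_force: 0.0
```

Call:
step_arm --targets '[[[0.2, 0, 0, 0, 0, 0, 0], [0.2, 0, 0, 0, 0, 0, 0], [0.1, 0, 0, 0, 0, 0, 0], [0.06, 0, 0, 0, 0, 0, 0], [0, 0, 0, 0, 0, 0, 0]]]'

```text
t: 36.0
ee_pos: [551.7, -152.9, 278.2]
orientation: [-3.14, -0.01, 0.02]
ft_force: [-22.7, -1.7, 14.2]
width: 0.7
grasp_force: 11.8
```

Contact at 551.7 mm with a 23 N reaction matches a head home against the fork. I back off, lift and check everything.

Call:
step_arm --targets '[[[-0.2, 0, 0, 0, 0, 0, 0], [-0.4, 0, 0.2, 0, 0, 0, 0], [-0.6, -0.2, 0.8, 0, 0, 0, 0], [-0.6, -0.6, 0.8, 0, 0, 0, 0], [-0.4, -1, 0.8, 0, 0, 0, 0]]]'

```text
t: 36.62
ee_pos: [446.1, -240.0, 408.0]
orientation: [3.14, 0.011, 0.005]
ft_force: [0.9, -0.6, -0.6]
width: 0.6
grasp_force: 0.0
```

Call:
step_arm --targets '[[[0, -1, 0, 0, 0, 0, 0], [0, -1, 0, 0, 0, 0, 0], [0, -1, 0, 0, 0, 0, 0], [0, -1, 0, 0, 0, 0, 0], [0, 0, 0, 0, 0, 0, 0]]]'

```text
t: 37.25
ee_pos: [446.7, -443.0, 406.5]
orientation: [3.138, 0.003, 0.005]
ft_force: [0.0, -0.7, -0.8]
width: 0.3
grasp_force: 0.0
```

Run:
```python
from h import *
t=snap('top','top12');s=snap('scene','s12');o=readout.get_obs();print(o['t'],o['ee_pos'],o['ft_force'])
im=np.zeros((600,800,3),np.uint8)
im[:300,:800]=cv2.resize(t['pixels'][130:330,100:633],(800,300));im[300:,:400]=cv2.resize(s['pixels'][120:270,180:380],(400,300));im[300:550,400:]=cv2.resize(s['pixels'],(400,250))
cv2.imwrite('pics/v12.png',im[:,:,::-1])
```

```text
37.35 [ 446.5825031  -439.94952182  405.80166568] [-0.03469068  0.38002494 -0.0388565 ]
```

View pics/v12.png

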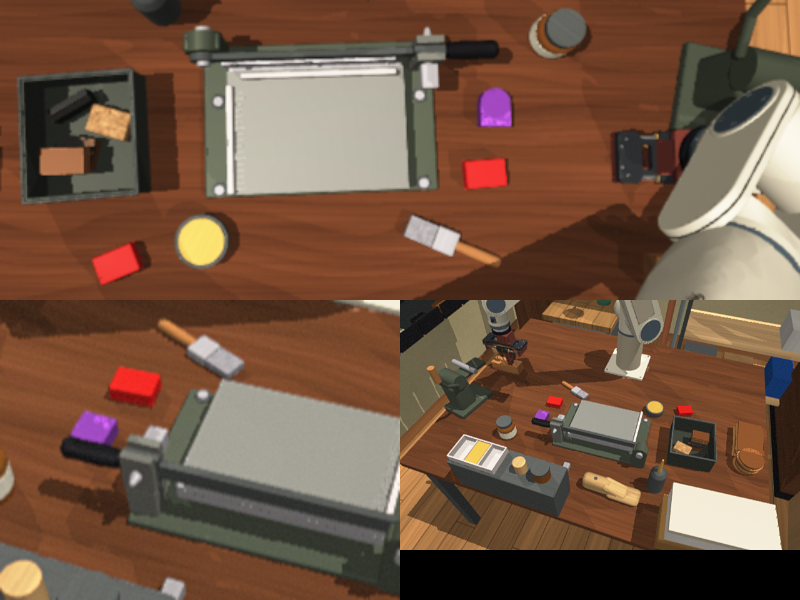

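The pin head is against the fork at crop (430,72) with its tip out beyond. The lever is down, the bed is empty, the four offcuts are in the bin, and the bystanders are in place. Handing in.

```bash
python3 -c "
from h import *
print(ctrl.close_job())"
```

```text
the job is handed in; nothing more can be done
None
```

Job handed in: all four offcuts are in the bin, the lever is fully down, and the lock pin is through fork and eye with its head home; the other things on the bench are where they were.

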